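Click the lamp post onto its base

TASK

Assemble the bench lamp: slide the tall oblong post with the windows near its foot down over the stub of the lamp base, and push it fully home until the spring button pops out through a window. Leave the short sleeve standing where it is, and let go of the post.

Things in the scene. Friction and masses are not known exactly. Their poses are not given: they have to be found in the camera images.
- post: Loose white tube of oblong section standing upright, 160 mm tall, 0.3 kg. Origin: centre of its open foot; z up. Outside 48 mm along x, 36 mm along y, walls 3 mm (bore 42 x 30). Top closed by a flush grey cap. One window in each broad face (+y and -y), 20 mm wide, 21 to 51 mm above the foot: a half turn makes no difference. Grip it above the windows, across y, near the top.
- lamp_base: Fixed white round foot, 180 mm across, 18 mm thick, with an upright steel stub. Origin on the bench under the stub's axis, z up. Stub 36 mm along x, 24 mm along y, round ends: straight from 18 to 78 mm above the origin, tapering to a nose (18 x 6 mm) at 102 mm. The seated post rests on the foot, its origin 18 mm above this one, its x along this x (either way round).
- button (a joint): Spring button in the stub's +y face: steel wedge 13 mm wide sloping outwards from 68 mm down to its tip 48 mm above the base's origin, where it stands out 10 mm. 0 = fully out, 0.011 m = pushed in. A tube sliding down pushes it in by itself with a downward push of some 5 to 20 N (its weight is not enough); it springs back to 0 in a window just before the tube is home.
- sleeve: Bystander: shorter loose white oblong tube of the same section as the post, 100 mm tall, open at both ends, no windows. Stands upright; origin at the centre of its foot.
Not all that is in view belongs to the job. Of the things that look like the lamp_base, take the one that is farthest to the robot's right at the start. Leave any red look-alike of the post alone.

How it is judged:
By the outcome, as a careful person would: the job done as asked, in the order asked, and still so for the second after the job is handed in, with the robot touching nothing.
It also fails if it takes over 45 s, if anything falls off the work surface, if the arm or the gripper's body presses on something with over 40 N, if the wrist force passes 120 N, or if a joint passes its speed limit or range.

ROBOT

A 7-joint arm with a two-finger parallel gripper is mounted at the origin on the work surface. World frame = base frame: x ahead of the robot, y to its left, z up, the work surface at z = 0. Lengths are in m, angles in rad, forces in N, time in s.
With the tool pointing down it reaches from about 0.35 to 0.9 m from the base axis. Payload 8.1 kg.
Tool frame: the origin (TCP) lies midway between the tips of the shut fingers; the grasp point (between the pads) lies 19 mm behind it; z points along the fingers, y is the direction in which the jaws open and shut (so a half turn about z gives the same grasp; the last joint's range is limited). The gripper opens to 85 mm and grips with 20 to 120 N. Pads are 22 mm wide; open, the fingers measure 114 mm over their backs; the gripper's body (76 mm by 85 mm) begins 54 mm behind the grasp point. The pads swing forward as they close: fully open they stand 13 mm farther back than shut.
Start: joints at [-1.259, 0.434, 0.025, 1.573, -0.012, 1.134, -0.075], TCP at [0.252, 0.572, 0.231] pointing down, gripper open.
Joint ranges: [-2.62, 2.62], [-0.44, 2.09], [-1.27, 1.32], [0.08, 2.57], [-1.32, 4.46], [0.12, 2], [-2.74, 2.74]. Speed limits (rad/s): [2.22, 2.22, 3.01, 3.01, 3.14, 3.14, 3.14].

INTERFACE

Orientations are given as a rotation vector (axis times angle).
In Python, from plant import read_state, grab_frame, ticket gives the robot as it stands.
- The arm moves only by the tool carry_out, never from a script. Its arguments are lists of equal length, an entry for each row: "dp": the shift along the tool's x, y, z in cm, a list of three; "rot": the turn, a rotation vector about the tool's x, y, z in degrees, a list of three; "grip": the closure, from 0 (fully open) to 1 (shut). In form: {"dp": [[tx, ty, tz], ...], "rot": [[ax, ay, az], ...], "grip": [grip, ...]}. A call has 1 to 8 rows; each row shifts and turns the commanded pose from where the row before left it, along the tool's axes as they then stand; what a row does not reach is not made up. A row lasts 1/8 s, in which the tool goes at most 62.5 mm and 10.7 degrees, less where a joint would pass 70% of its speed; a pose out of reach is approached as far as the arm can. A call with a gripper value outside its range is refused whole. The fingers move at their own pace and stop on an object; "force" is the grip in N (left out, the last holds). Time passes only in rows, so rows that do not move let the fingers close. It gives the time, the measured TCP pose, the force and the opening at its end, in the units of the state.
- read_state(): the state, without advancing time (a new reading comes with each control period).
- grab_frame(name): name is "side" or "top"; returns a dict with "image" (400x640x3 uint8, red, green, blue), "camera_matrix" (3x3 intrinsics, pixels), "k1" (the pictures are not rectified: a ray, as slopes to the right and down, at radius r is drawn at 1 + k1 r^2 times it, then the intrinsics apply), "extrinsics" (4x4, takes a point from world to camera coordinates). Camera axes: x right, y down, z forward; pixel columns grow to the right and rows downward; lengths in m; the calibration is good to about 2 mm. A picture is of the moment at which its call begins. There is no depth.
- ticket.hand_in(): hands the job in, once; it reports no verdict.
The state is a dict: "t": time; "qpos": joint angles; "qd": joint speeds; "joint_torque": joint torques, N m; "eef_pos": TCP position; "tool_rot": TCP orientation; "contact_force": force on the tool from outside, world axes, zero at the start; "ft_torque": the same for the moment, N m; "finger_gap": finger opening in m.
Only numpy, scipy, OpenCV 4.12 (cv2) and the standard library are available. Lean on these libraries where they do the work, as an engineer would, in place of code of your own. Each camera call takes 0.05 s, during which the arm holds its last target. There are 200 camera calls.

## Working session

There is one attempt and no reset: what is moved stays moved. The work goes in short steps, Python scripts to look and compute and a tool call to move; the robot and the scene stay as the last step left them, time stands still between calls to the robot, and variables do not carry over. Pictures are saved under pics/ and viewed, about 8 in all and at most 12, crops included, and the job is handed in when it is done.

Besides the shell and the picture viewer there is one more tool, called by a JSON object that holds its "method" and its "body", one argument or row to a line. carry_out: Moves the arm, as the interface text tells. Its arguments: {"type":"object","properties":{"dp":{"type":"array"},"rot":{"type":"array"},"grip":{"type":"array"},"force":{"type":"number"}},"required":["dp","rot","grip"]}

```bash
ls; mkdir -p pics; cat > h.py <<'E'
import numpy as np, cv2
from plant import read_state, grab_frame, ticket
def snap(n, f=None):
    d=grab_frame(n)
    if f: cv2.imwrite('pics/'+f, d['image'][:,:,::-1])
    return d
def ray(d,u,v):
    K=np.array(d['camera_matrix']);E=np.array(d['extrinsics'])
    x,y=(u-K[0,2])/K[0,0],(v-K[1,2])/K[1,1]
    rd=np.hypot(x,y); r=rd
    for _ in range(30): r=rd/(1+d['k1']*r*r)
    s=r/rd if rd>0 else 1
    R=E[:3,:3]; o=-R.T@E[:3,3]
    return o, R.T@np.array([x*s,y*s,1.])
def onz(d,u,v,z):
    o,r=ray(d,u,v); return o+r*(z-o[2])/r[2]
def proj(d,p):
    K=np.array(d['camera_matrix']);E=np.array(d['extrinsics'])
    c=E[:3,:3]@np.array(p)+E[:3,3]; x,y=c[:2]/c[2]; k=1+d['k1']*(x*x+y*y)
    return K[0,0]*x*k+K[0,2],K[1,1]*y*k+K[1,2]
E
python3 - <<'E'
from h import *
for n in('top','side'):
    d=snap(n,n+'1.png'); print(n,ray(d,320,200),d['k1'],d['camera_matrix'][0][0])
print(read_state())
E
```

```text
pics
top (array([0.36292365, 0.0211374 , 0.88044898]), array([ 0.1403089 ,  0.0387869 , -0.98937541])) 0.014769974240090508 412.52803727699927
side (array([ 0.33564856, -0.70517666,  0.63592011]), array([ 0.17369237,  0.78375954, -0.59667055])) -0.10909805397312183 451.27274650115817
{'t': 0.1, 'qpos': array([-1.25855501,  0.43514542,  0.02497151,  1.57400643, -0.01159019,
        1.1340149 , -0.07507367]), 'qd': array([ 0.00025639, -0.00203853, -0.00140577, -0.00175124, -0.00044161,
       -0.00150422,  0.00110304]), 'joint_torque': array([ 3.77485121e-03, -6.71757102e+01,  1.02861766e+00, -3.16902137e+01,
        1.59245089e-02,  7.34613481e-03, -3.00466843e-05]), 'eef_pos': array([0.25176834, 0.57154545, 0.23060921]), 'tool_rot': array([-6.46992876e-01, -3.07408612e+00,  2.23119769e-03]), 'contact_force': array([ 0.42893112,  0.85340345, -0.17659253]), 'ft_torque': array([-0.03672917,  0.00042278, -0.02733043]), 'finger_gap': 0.08531890584981322}
```

View pics/top1.png

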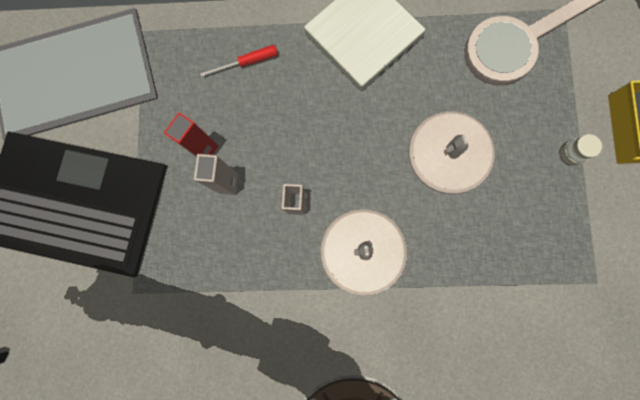

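View pics/side1.png

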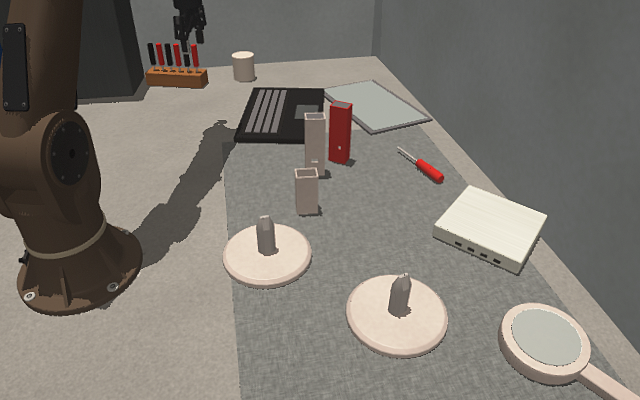

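Top view: post candidates are the white tube with grey cap (206,165), the red look-alike (180,128) and the open short sleeve (292,197). Base candidates are (452,152) and (363,250). I choose the white tube, and the base at (452,152), farthest right (−y). One close crop montage will check both.

```bash
python3 - <<'E'
from h import *
t=cv2.imread('pics/top1.png');s=cv2.imread('pics/side1.png')
c=lambda im,u,v,w=40,h=30:cv2.resize(im[v-h:v+h,u-w:u+w],(400,300),interpolation=cv2.INTER_CUBIC)
cv2.imwrite('pics/c1.png',np.vstack([np.hstack([c(t,210,168),c(t,455,150)]),np.hstack([c(s,320,145,60,45),c(s,400,300)])]))
d=snap('top'); im=d['image'].astype(int); hsv=cv2.cvtColor(d['image'],cv2.COLOR_RGB2HSV)
print(im[130,440],im[168,206],im[158,206],im[200,250],im[145,455], im[175,198])
m=((im[:,:,0]>195)).astype(np.uint8)
for k in cv2.findContours(m,cv2.RETR_EXTERNAL,cv2.CHAIN_APPROX_NONE)[0]:
    if cv2.contourArea(k)>100:
        (x,y),(w,h),a=cv2.minAreaRect(k); print((x,y),(w,h),a)
        if 70<w<100:
            el=cv2.fitEllipse(cv2.convexHull(k)); q=k[:,0,:]
            P=np.array([onz(d,*p,0.018) for p in cv2.convexHull(k)[:,0,:].astype(float)])
            A=np.c_[2*P[:,:2],np.ones(len(P))]; sol=np.linalg.lstsq(A,(P[:,:2]**2).sum(1),rcond=None)[0]
            print(' circle',sol[:2],np.sqrt(sol[2]+sol[:2]@sol[:2]))
E
```

```text
[220 203 184] [120 118 114] [115 112 110] [126 126 119] [103  99  90] [118 116 113]
(363.0, 252.5) (81.0, 80.0) 90.0
 circle [ 0.37406415 -0.03076556] 0.0838990694114956
(589.5000610351562, 145.50001525878906) (22.62741470336914, 21.21320343017578) 45.0
(451.5, 152.0) (76.0, 81.0) 90.0
 circle [ 0.57938898 -0.22514633] 0.08404920088541146
(256.15093994140625, 53.971702575683594) (5.371671676635742, 38.249351501464844) 72.25532531738281
(536.4951171875, 40.59478759765625) (63.824859619140625, 137.19900512695312) 78.00310516357422
(364.4881286621094, 27.487499237060547) (84.62068939208984, 85.48275756835938) 46.39718246459961
 circle [ 0.85973745 -0.05490958] 0.11687147554160816
```

View pics/c1.png

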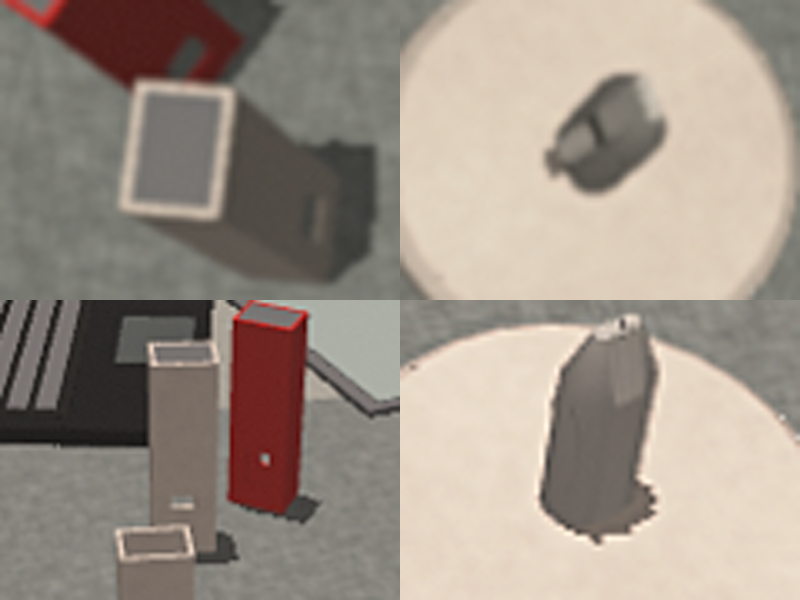

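Crop: the white post with grey cap, windowed near foot, confirmed. Its cap corners are at about (197,154), (218,155), (214,181), (194,180). The stub's axis runs obliquely and needs a contrast-stretched look.

```bash
python3 - <<'E'
from h import *
d=snap('top'); s=snap('side')
# disc rim vs mat: whiter hue (r-b)
for n,dd,roi in(('top',d,(380,90,520,215)),('side',s,(335,262,460,368))):
    im=dd['image'].astype(int); m=((im[:,:,0]-im[:,:,2])>20).astype(np.uint8); 
    x0,y0,x1,y1=roi; mm=np.zeros_like(m); mm[y0:y1,x0:x1]=m[y0:y1,x0:x1]
    k=max(cv2.findContours(mm,cv2.RETR_EXTERNAL,cv2.CHAIN_APPROX_NONE)[0],key=cv2.contourArea)
    P=np.array([onz(dd,*p,0.018)[:2] for p in cv2.convexHull(k)[:,0,:].astype(float)])
    sol=np.linalg.lstsq(np.c_[2*P,np.ones(len(P))],(P**2).sum(1),rcond=None)[0]
    c=sol[:2]; print(n,'base',c,np.sqrt(sol[2]+c@c))
    print([np.round(proj(dd,[*c,z]),1) for z in(.018,.078,.102)])
# post cap
C=[(197.4,154.4),(217.6,155),(213.6,181.2),(194.4,179.6)]
W=np.array([onz(d,u-.0,v,.16) for u,v in C])[:,:2]; print(W, W.mean(0)); 
for i in range(4): e=W[(i+1)%4]-W[i]; print(np.linalg.norm(e)*1e3,np.degrees(np.arctan2(e[1],e[0])))
g=lambda im,x,y:cv2.resize(np.clip((im[y:y+30,x:x+40,::-1].astype(float)-40)*1.6,0,255).astype(np.uint8),(400,300),interpolation=cv2.INTER_CUBIC)
h=lambda im,x,y:cv2.resize(np.clip((im[y:y+60,x:x+50,::-1].astype(float)-40)*1.6,0,255).astype(np.uint8),(400,480),interpolation=cv2.INTER_CUBIC)
a=g(d['image'],438,130); a=np.vstack([a,np.zeros((180,400,3),np.uint8)])
cv2.imwrite('pics/c2.png',np.hstack([a,h(s['image'],376,266)]))
E
```

```text
top base [ 0.57935964 -0.22478345] 0.08853753141269301
[array([451.2, 151.6]), array([459.5, 143.8]), array([463.1, 140.3])]
side base [ 0.57771316 -0.23726711] 0.08965409797652175
[array([396.3, 312. ]), array([400.6, 288.5]), array([402.4, 278.4])]
[[0.55613282 0.27018559]
 [0.55361451 0.23302944]
 [0.5055163  0.23991433]
 [0.50967104 0.27496526]] [0.53123367 0.25452365]
37.241389619990635 -93.8773757814152
48.588463778363824 171.85388411381808
35.29630755777206 83.24003266092151
46.70698430500223 -5.873537066929272
```

View pics/c2.png

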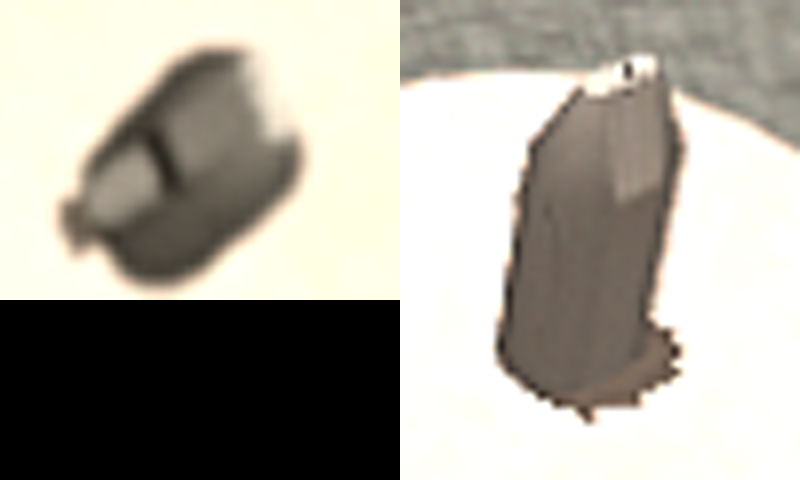

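Top crop: the nose is the bright strip (462,136)–(467,144), 18 mm long as it should be. The button ramp faces lower left, tip about (445,152). So the stub's +y points to the robot's left and slightly back, and its x lies about 25° from world x.

```bash
python3 - <<'E'
from h import *
d=snap('top'); s=snap('side')
def seg(dd,a,b,z):
    A,B=onz(dd,*a,z)[:2],onz(dd,*b,z)[:2]; e=A-B; print((A+B)/2,np.linalg.norm(e)*1e3,np.degrees(np.arctan2(e[1],e[0])))
seg(d,(462.5,135.5),(466.5,144),.102); seg(d,(453,143),(456,149),.07); seg(s,(408,274),(399.7,277),.102)
im=d['image'].astype(int)
# red cap
m=((im[:,:,0]-im[:,:,1])>60).astype(np.uint8); m[:,:150]=0;m[:100]=0
k=max(cv2.findContours(m,cv2.RETR_EXTERNAL,cv2.CHAIN_APPROX_NONE)[0],key=cv2.contourArea)[:,0]
for p in (k[k[:,0].argmin()],k[k[:,1].argmin()]): print('red cap',p,onz(d,*p,.16)[:2])
print('red c',onz(d,180,128,.16)[:2],'sleeve',onz(d,292,190,.1)[:2])
# post cap from side: back-check
print([np.round(proj(s,[*p,.16]),1) for p in ([.556,.270],[.5536,.233],[.5055,.24],[.5097,.275])], np.round(proj(s,[.531,.2545,.16]),1))
T=np.array([.531,.2545]);e=read_state()['eef_pos'][:2]
y=np.radians(66.2);X=np.array([-np.sin(y),np.cos(y)])
R=cv2.Rodrigues(read_state()['tool_rot'])[0];print(R.round(3)); dv=np.r_[T-e,0]; print(R.T@dv)
E
```

```text
[ 0.58038203 -0.22739186] 18.108147705863786 20.154688439186053
[ 0.57736455 -0.21722558] 13.425971518277512 21.74982464831403
[ 0.58230063 -0.23162782] 16.091386166551832 12.957919426855545
red cap [164 131] [0.60266888 0.33306413]
red cap [177 113] [0.63615079 0.30951826]
red c [0.60718935 0.30331706] sleeve [0.49481003 0.10514231]
[array([323. , 111.4]), array([325.3, 118.2]), array([304.7, 118.7]), array([303.8, 112.1])] [314.1 115.1]
[[-0.915  0.403 -0.   ]
 [ 0.403  0.915 -0.   ]
 [-0.    -0.    -1.   ]]
[-3.83395157e-01 -1.77959988e-01  7.25015769e-05]
```

{"method": "carry_out", "body": {
  "dp": [
    [-4.8, -2.22, 0],
    [-4.8, -2.22, 0],
    [-4.8, -2.22, 0],
    [-4.8, -2.22, 0],
    [-4.8, -2.22, 0],
    [-4.8, -2.22, 0],
    [-4.8, -2.22, 0],
    [-4.8, -2.22, 0]
  ],
  "rot": [
    [0, 0, 0],
    [0, 0, 0],
    [0, 0, 0],
    [0, 0, 0],
    [0, 0, 0],
    [0, 0, 0],
    [0, 0, 0],
    [0, 0, 0]
  ],
  "grip": [0, 0, 0, 0, 0, 0, 0, 0]
}}

```text
t: 1.35
eef_pos: [0.5327, 0.2534, 0.2315]
tool_rot: [0.647, 3.074, 0.001]
contact_force: [-0.0, 1.0, -0.1]
finger_gap: 0.0851
```

{"method": "carry_out", "body": {
  "dp": [
    [0, 0, 0],
    [0, 0, 0],
    [0, 0, 0]
  ],
  "rot": [
    [0, 0, -8.5],
    [0, 0, -8.5],
    [0, 0, 0]
  ],
  "grip": [0, 0, 0]
}}

```text
t: 1.72
eef_pos: [0.5318, 0.2546, 0.2313]
tool_rot: [-0.187, -3.136, -0.0]
contact_force: [-0.2, 0.1, 0.1]
finger_gap: 0.0851
```

```bash
python3 - <<'E'
from h import *
a=read_state();R=cv2.Rodrigues(a['tool_rot'])[0]
print(a['t'],a['eef_pos'],np.degrees(np.arctan2(R[1,1],R[0,1])),a['qpos'].round(2),a['contact_force'],R[:,2])
print('to go',R.T@(np.array([.531,.2545,.116])-a['eef_pos'])*100)
d=snap('top');s=snap('side')
A=cv2.resize(d['image'][100:220,140:300,::-1],(400,300),interpolation=3);B=cv2.resize(s['image'][40:220,240:400,::-1],(400,450))
cv2.imwrite('pics/c3.png',np.hstack([np.vstack([A,np.zeros((150,400,3),np.uint8)]),B]))
E
```

```text
1.725 [0.53178505 0.25455169 0.23127342] 83.16486424311154 [-0.6   0.38  0.09  1.67 -0.04  1.1   0.95] [-0.23220695  0.11173025  0.08781075] [-1.47059731e-04  2.26222227e-04 -9.99999964e-01]
to go [ 0.07533796 -0.01686291 11.52735185]
```

View pics/c3.png

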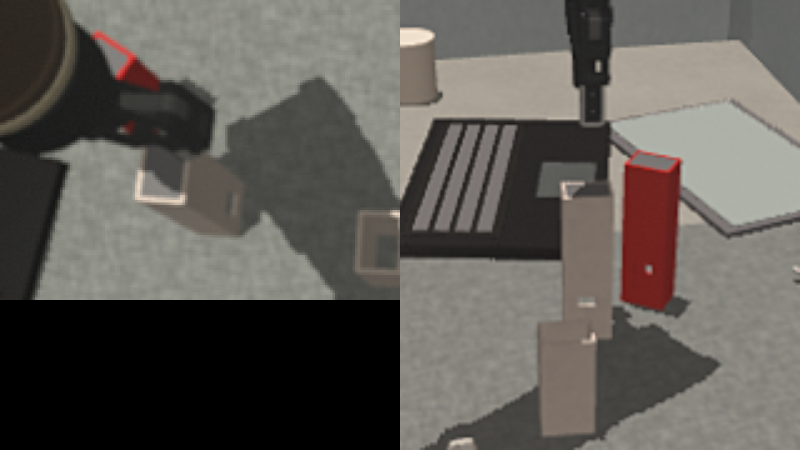

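Hand is above the white post: cap at side px (315,114), fingers right over it, red one clear to the right. Descend and grip.

{"method": "carry_out", "body": {
  "dp": [
    [0.1, 0, 3],
    [0, 0, 3],
    [0, 0, 3],
    [0, 0, 2.5],
    [0, 0, 0],
    [0, 0, 0],
    [0, 0, 0],
    [0, 0, 0]
  ],
  "rot": [
    [0, 0, 0],
    [0, 0, 0],
    [0, 0, 0],
    [0, 0, 0],
    [0, 0, 0],
    [0, 0, 0],
    [0, 0, 0],
    [0, 0, 0]
  ],
  "grip": [0, 0, 0, 0, 0, 0.3, 0.6, 0.8],
  "force": 80
}}

```text
t: 2.82
eef_pos: [0.5314, 0.255, 0.1175]
tool_rot: [0.186, 3.134, 0.001]
contact_force: [0.5, -1.0, 3.2]
finger_gap: 0.0354
```

{"method": "carry_out", "body": {
  "dp": [
    [0, 0, 0],
    [0, 0, 0],
    [0, 0, 0],
    [0, 0, 0]
  ],
  "rot": [
    [0, 0, 0],
    [0, 0, 0],
    [0, 0, 0],
    [0, 0, 0]
  ],
  "grip": [1, 1, 1, 1]
}}

```text
t: 3.32
eef_pos: [0.5313, 0.255, 0.1175]
tool_rot: [0.186, 3.135, 0.002]
contact_force: [-1.3, -0.5, 5.8]
finger_gap: 0.0353
```

{"method": "carry_out", "body": {
  "dp": [
    [0, 0, -1],
    [0, 0, -3],
    [0, 0, -3],
    [0, 0, -3],
    [0, 0, -3],
    [0, 0, 0]
  ],
  "rot": [
    [0, 0, 0],
    [0, 0, 0],
    [0, 0, 0],
    [0, 0, 0],
    [0, 0, 0],
    [0, 0, 0]
  ],
  "grip": [1, 1, 1, 1, 1, 1]
}}

```text
t: 4.08
eef_pos: [0.5318, 0.2553, 0.2489]
tool_rot: [0.186, 3.132, 0.004]
contact_force: [0.5, 0.6, -3.6]
finger_gap: 0.0354
```

```bash
python3 - <<'E'
from h import *
a=read_state();R=cv2.Rodrigues(a['tool_rot'])[0]
print(a['t'],a['eef_pos'],a['finger_gap'],a['contact_force'],R[:,2])
print('to go cm',R.T@(np.array([.580,-.227,.2455])-a['eef_pos'])*100,np.degrees(np.arctan2(R[1,1],R[0,1])))
d=snap('top');s=snap('side')
cv2.imwrite('pics/s4.png',cv2.resize(s['image'][20:220,220:440,::-1],(660,600)))
E
```

```text
4.075 [0.53182025 0.25533899 0.2488741 ] 0.03538281111088143 [ 0.49212427  0.56843551 -3.55998345] [ 0.00391698  0.00236781 -0.99998953]
to go cm [-10.47764352 -47.3285971    0.24206912] 83.2202407901184
```

View pics/s4.png

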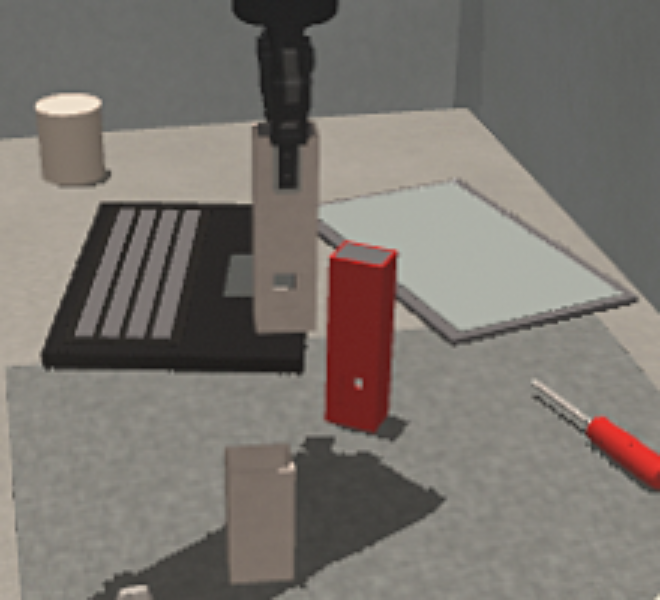

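{"method": "carry_out", "body": {
  "dp": [
    [-1.05, -4.73, 0],
    [-1.05, -4.73, 0],
    [-1.05, -4.73, 0],
    [-1.05, -4.73, 0],
    [-1.05, -4.73, 0],
    [-1.05, -4.73, 0],
    [-1.05, -4.73, 0],
    [-1.05, -4.73, 0]
  ],
  "rot": [
    [0, 0, 0],
    [0, 0, 0],
    [0, 0, 0],
    [0, 0, 0],
    [0, 0, 0],
    [0, 0, 0],
    [0, 0, 0],
    [0, 0, 0]
  ],
  "grip": [1, 1, 1, 1, 1, 1, 1, 1]
}}

```text
t: 5.18
eef_pos: [0.5686, -0.1322, 0.2446]
tool_rot: [-0.185, -3.133, -0.0]
contact_force: [0.7, -0.5, -3.0]
finger_gap: 0.0353
```

{"method": "carry_out", "body": {
  "dp": [
    [0, 0, 0],
    [0, 0, 0],
    [0, 0, 0],
    [0, 0, 0],
    [0, 0, 0],
    [0, 0, 0],
    [0, 0, 0],
    [0, 0, 0]
  ],
  "rot": [
    [0, 0, 10.2],
    [0, 0, 10.2],
    [0, 0, 10.2],
    [0, 0, 10.2],
    [0, 0, 10.2],
    [0, 0, 10.2],
    [0, 0, 10.2],
    [0, 0, 10.2]
  ],
  "grip": [1, 1, 1, 1, 1, 1, 1, 1]
}}

```text
t: 6.18
eef_pos: [0.5685, -0.1306, 0.2446]
tool_rot: [-2.195, -2.245, 0.003]
contact_force: [-0.2, -0.5, -3.0]
finger_gap: 0.035
```

{"method": "carry_out", "body": {
  "dp": [
    [0, 0, 0],
    [0, 0, 0],
    [0, 0, 0],
    [0, 0, 0],
    [0, 0, 0],
    [0, 0, 0],
    [0, 0, 0],
    [0, 0, 0]
  ],
  "rot": [
    [0, 0, 10.2],
    [0, 0, 10.2],
    [0, 0, 10.2],
    [0, 0, 10.2],
    [0, 0, 10.2],
    [0, 0, 10.2],
    [0, 0, 10.2],
    [0, 0, 0]
  ],
  "grip": [1, 1, 1, 1, 1, 1, 1, 1]
}}

```text
t: 7.18
eef_pos: [0.5688, -0.1304, 0.2448]
tool_rot: [-3.092, -0.553, 0.004]
contact_force: [-0.2, -0.2, -4.0]
finger_gap: 0.0347
```

```bash
python3 - <<'E'
from h import *
a=read_state();R=cv2.Rodrigues(a['tool_rot'])[0]
print(a['t'],a['eef_pos'],a['finger_gap'],a['contact_force'],R[:,2],a['qpos'].round(2))
print('to go cm',R.T@(np.array([.580,-.227,.2455])-a['eef_pos'])*100,'x axis',np.degrees(np.arctan2(-R[1,0],-R[0,0])))
E
```

```text
7.175 [ 0.56878526 -0.13041054  0.24481799] 0.03472564854452086 [-0.24350266 -0.17089277 -3.98512317] [-2.70289815e-03 -3.87254958e-04 -9.99996272e-01] [-0.46  0.44  0.86  1.7  -0.36  1.16 -0.72]
to go cm [-2.29789381  9.44842476 -0.06749171] x axis -159.7090662317613
```

{"method": "carry_out", "body": {
  "dp": [
    [-0.77, 3.15, 0],
    [-0.77, 3.15, 0],
    [-0.76, 3.15, 0],
    [0, 0, 0],
    [0, 0, 0]
  ],
  "rot": [
    [0, 0, 0],
    [0, 0, 0],
    [0, 0, 0],
    [0, 0, 0],
    [0, 0, 0]
  ],
  "grip": [1, 1, 1, 1, 1]
}}

```text
t: 7.8
eef_pos: [0.5803, -0.2269, 0.2455]
tool_rot: [-3.091, -0.555, 0.002]
contact_force: [1.0, 0.5, -3.3]
finger_gap: 0.0353
```

```bash
python3 - <<'E'
from h import *
a=read_state();R=cv2.Rodrigues(a['tool_rot'])[0]
print(a['eef_pos'],a['finger_gap'],R[:,2])
d=snap('top');s=snap('side')
A=cv2.resize(d['image'][80:200,400:520,::-1],(400,400),interpolation=3);B=cv2.resize(s['image'][160:360,340:470,::-1],(390,600),interpolation=3)
cv2.imwrite('pics/c5.png',np.hstack([np.vstack([A,np.zeros((200,400,3),np.uint8)]),B]))
c=a['eef_pos']; ang=np.radians(20.3);x=np.array([np.cos(ang),np.sin(ang)]);y=np.array([-x[1],x[0]])
print('foot corners exp',[np.round(proj(s,[*(c[:2]+i*.024*x+j*.018*y),c[2]-.1175]),1) for i,j in((-1,-1),(1,-1),(1,1),(-1,1))])
print('stub nose',np.round(proj(s,[.58,-.227,.102]),1),'base c',np.round(proj(s,[.58,-.227,.018]),1))
E
```

```text
[ 0.58034551 -0.22686439  0.24551657] 0.035324451520973556 [-1.17277632e-03  9.66875617e-04 -9.99998845e-01]
foot corners exp [array([399.5, 274.9]), array([422.5, 263.3]), array([407.7, 250.2]), array([385., 261.])]
stub nose [401.6 273.7] base c [395.6 307.3]
```

View pics/c5.png

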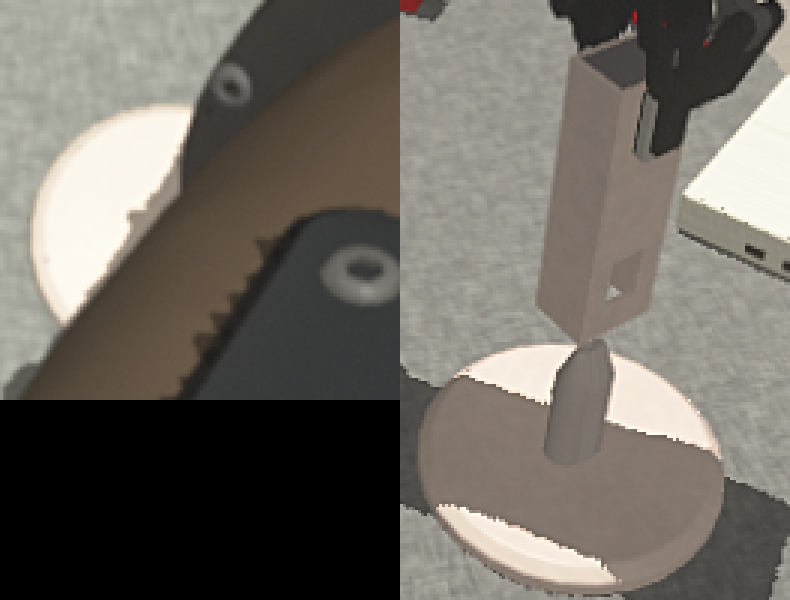

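Side view: post foot corners at (401,274), (423,263), (386,262), within about 1 px of expected. The stub stands 2–3 px right of expected, so I'll shift about 2 mm and lower onto the taper.

{"method": "carry_out", "body": {
  "dp": [
    [-0.1, -0.2, 0],
    [0, 0, 1.5],
    [0, 0, 1.5],
    [0, 0, 1.0],
    [0, 0, 0.5],
    [0, 0, 0]
  ],
  "rot": [
    [0, 0, 0],
    [0, 0, 0],
    [0, 0, 0],
    [0, 0, 0],
    [0, 0, 0],
    [0, 0, 0]
  ],
  "grip": [1, 1, 1, 1, 1, 1]
}}

```text
t: 8.65
eef_pos: [0.5789, -0.2261, 0.201]
tool_rot: [-3.093, -0.551, 0.001]
contact_force: [0.2, 0.6, -4.1]
finger_gap: 0.0348
```

{"method": "carry_out", "body": {
  "dp": [
    [0, 0, 0.4],
    [0, 0, 0.4],
    [0, 0, 0.4],
    [0, 0, 0]
  ],
  "rot": [
    [0, 0, 0],
    [0, 0, 0],
    [0, 0, 0],
    [0, 0, 0]
  ],
  "grip": [1, 1, 1, 1]
}}

```text
t: 9.15
eef_pos: [0.5793, -0.2268, 0.1892]
tool_rot: [3.091, 0.551, 0.001]
contact_force: [3.0, -4.7, -6.1]
finger_gap: 0.0349
```

```bash
python3 -c "
from h import *
a=read_state();print(a['eef_pos'],a['contact_force'],a['ft_torque'],a['finger_gap'])"
```

```text
[ 0.5793158  -0.22677826  0.18922898] [ 2.98545451 -4.66262264 -6.06570854] [-1.52401438 -0.91538356 -0.04871614] 0.034918283881657235
```

I had the tool x/y signs reversed on that nudge. The side force (toward +x, −y) also asks for the opposite shift, so I'll correct it.

{"method": "carry_out", "body": {
  "dp": [
    [0.1, 0.15, 0],
    [0.1, 0.15, 0],
    [0, 0, 0]
  ],
  "rot": [
    [0, 0, 0],
    [0, 0, 0],
    [0, 0, 0]
  ],
  "grip": [1, 1, 1]
}}

```text
t: 9.52
eef_pos: [0.5819, -0.2273, 0.1891]
tool_rot: [-3.091, -0.552, 0.001]
contact_force: [-0.8, -0.4, -2.8]
finger_gap: 0.0351
```

```bash
python3 -c "
from h import *
a=read_state();print(a['eef_pos'],a['contact_force'],a['ft_torque'],a['finger_gap'])"
```

```text
[ 0.58185175 -0.22734896  0.18906591] [-0.81181019 -0.38170522 -2.81860147] [-0.04737683 -0.05421361  0.01657575] 0.03505080307487276
```

{"method": "carry_out", "body": {
  "dp": [
    [0, 0, 0.4],
    [0, 0, 0.4],
    [0, 0, 0.4],
    [0, 0, 0.4],
    [0, 0, 0.4],
    [0, 0, 0]
  ],
  "rot": [
    [0, 0, 0],
    [0, 0, 0],
    [0, 0, 0],
    [0, 0, 0],
    [0, 0, 0],
    [0, 0, 0]
  ],
  "grip": [1, 1, 1, 1, 1, 1]
}}

```text
t: 10.28
eef_pos: [0.582, -0.2269, 0.1694]
tool_rot: [-3.091, -0.552, -0.001]
contact_force: [-0.8, 4.7, 1.8]
finger_gap: 0.035
```

```bash
python3 -c "
from h import *
a=read_state();print(a['eef_pos'],a['contact_force'],a['ft_torque'],a['finger_gap'])"
```

```text
[ 0.58200046 -0.22690117  0.16941823] [-0.7771937   4.74424683  1.80808389] [ 1.47655422  0.39152061 -0.02217233] 0.0349757837888667
```

{"method": "carry_out", "body": {
  "dp": [
    [0, 0, 0.4],
    [0, 0, 0.4],
    [0, 0, 0.4],
    [0, 0, 0.4],
    [0, 0, 0.4],
    [0, 0, 0.4],
    [0, 0, 0.4],
    [0, 0, 0]
  ],
  "rot": [
    [0, 0, 0],
    [0, 0, 0],
    [0, 0, 0],
    [0, 0, 0],
    [0, 0, 0],
    [0, 0, 0],
    [0, 0, 0],
    [0, 0, 0]
  ],
  "grip": [1, 1, 1, 1, 1, 1, 1, 1]
}}

```text
t: 11.28
eef_pos: [0.5814, -0.2273, 0.1401]
tool_rot: [-3.092, -0.552, 0.002]
contact_force: [1.4, 2.1, -11.7]
finger_gap: 0.0353
```

{"method": "carry_out", "body": {
  "dp": [
    [0, 0, 0.2],
    [0, 0, 0.2],
    [0, 0, 0.2],
    [0, 0, 0]
  ],
  "rot": [
    [0, 0, 0],
    [0, 0, 0],
    [0, 0, 0],
    [0, 0, 0]
  ],
  "grip": [1, 1, 1, 1]
}}

```text
t: 11.78
eef_pos: [0.5822, -0.2286, 0.1356]
tool_rot: [3.092, 0.551, 0.001]
contact_force: [0.5, -0.8, -1.9]
finger_gap: 0.0352
```

{"method": "carry_out", "body": {
  "dp": [
    [0, 0, 0.15],
    [0, 0, 0.15],
    [0, 0, 0]
  ],
  "rot": [
    [0, 0, 0],
    [0, 0, 0],
    [0, 0, 0]
  ],
  "grip": [1, 1, 1]
}}

```text
t: 12.15
eef_pos: [0.5827, -0.2287, 0.1355]
tool_rot: [3.093, 0.551, 0.005]
contact_force: [-6.7, 5.2, 26.9]
finger_gap: 0.0353
```

```bash
python3 - <<'E'
from h import *
a=read_state();print(a['eef_pos'],a['contact_force'],a['finger_gap'])
s=snap('side')
cv2.imwrite('pics/s6.png',cv2.resize(s['image'][200:360,340:460,::-1],(450,600),interpolation=3))
E
```

```text
[ 0.58267363 -0.22869991  0.13547373] [-6.74848977  5.17378697 26.92105314] 0.03527069681043244
```

View pics/s6.png

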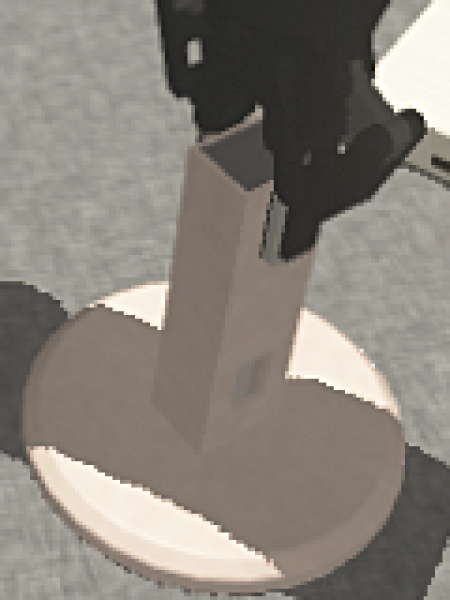

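The post stands on the foot and TCP z is 0.1355 (0.1175 + 0.018), hard stop with 27 N. Unload, release and withdraw.

{"method": "carry_out", "body": {
  "dp": [
    [0, 0, -0.25],
    [0, 0, 0],
    [0, 0, 0],
    [0, 0, 0],
    [0, 0, 0],
    [0, 0, 0]
  ],
  "rot": [
    [0, 0, 0],
    [0, 0, 0],
    [0, 0, 0],
    [0, 0, 0],
    [0, 0, 0],
    [0, 0, 0]
  ],
  "grip": [1, 0.5, 0.2, 0, 0, 0]
}}

```text
t: 12.95
eef_pos: [0.5819, -0.2281, 0.1347]
tool_rot: [-3.093, -0.552, 0.0]
contact_force: [-0.3, 0.7, -0.0]
finger_gap: 0.0854
```

{"method": "carry_out", "body": {
  "dp": [
    [0, 0, -2],
    [0, 0, -3],
    [0, 0, -3],
    [0, 0, -3],
    [0, 0, 0]
  ],
  "rot": [
    [0, 0, 0],
    [0, 0, 0],
    [0, 0, 0],
    [0, 0, 0],
    [0, 0, 0]
  ],
  "grip": [0, 0, 0, 0, 0]
}}

```text
t: 13.58
eef_pos: [0.5831, -0.2293, 0.2486]
tool_rot: [3.09, 0.551, 0.008]
contact_force: [0.1, -0.5, -1.1]
finger_gap: 0.0858
```

{"method": "carry_out", "body": {
  "dp": [
    [-5, 0, 0],
    [-5, 0, 0],
    [-5, 0, 0],
    [-5, 0, 0],
    [0, 0, 0]
  ],
  "rot": [
    [0, 0, 0],
    [0, 0, 0],
    [0, 0, 0],
    [0, 0, 0],
    [0, 0, 0]
  ],
  "grip": [0, 0, 0, 0, 0]
}}

```text
t: 14.2
eef_pos: [0.3904, -0.2988, 0.2453]
tool_rot: [-3.093, -0.542, -0.001]
contact_force: [0.4, 0.2, 0.7]
finger_gap: 0.0851
```

```bash
python3 - <<'E'
from h import *
a=read_state();print(a['t'],a['eef_pos'],a['contact_force'],a['finger_gap'])
d=snap('top','top7.png');s=snap('side','side7.png')
A=cv2.resize(d['image'][90:210,390:510,::-1],(400,400),interpolation=3);B=cv2.resize(s['image'][200:360,340:460,::-1],(400,533),interpolation=3)
A=np.vstack([A,np.zeros((133,400,3),np.uint8)])
cv2.imwrite('pics/c7.png',np.hstack([A,B]))
ang=np.radians(20.3);x=np.array([np.cos(ang),np.sin(ang)]);y=np.array([-x[1],x[0]]);c=np.array([.582,-.2285])
for n,dd in(('top',d),('side',s)): print(n,[np.round(proj(dd,[*(c+i*.024*x+j*.018*y),.178]),1) for i,j in((-1,-1),(1,-1),(1,1),(-1,1))])
E
```

```text
14.2 [ 0.39039374 -0.2988321   0.2453134 ] [0.35759436 0.22355784 0.68720435] 0.08514686142683751
top [array([494.2, 134.8]), array([482.2, 110.1]), array([462.9, 117.9]), array([474.7, 142.7])]
side [array([405. , 251.8]), array([428.8, 240.4]), array([413.1, 227.5]), array([389.6, 238.1])]
```

View pics/c7.png

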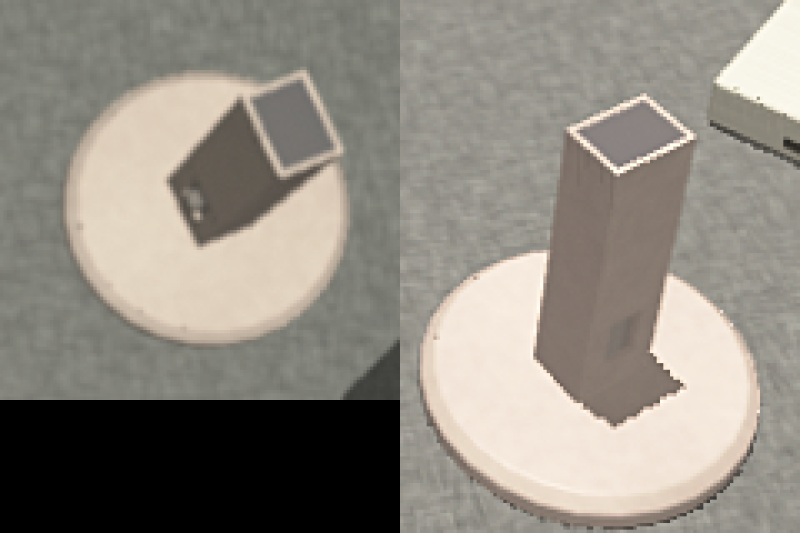

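Cap corners in side at (404,253), (428,241), (413,228), (390,239), within about 1 px of the seated prediction. In the top view the button shows in the near window, at about (449,151). Last check: sleeve and red post unmoved, then hand in.

```bash
python3 - <<'E'
from h import *
a,b=cv2.imread('pics/side1.png').astype(int),cv2.imread('pics/side7.png').astype(int)
for n,(x0,y0,x1,y1) in {'sleeve':(292,165,320,218),'red':(328,98,355,168)}.items(): print(n,np.abs(a-b)[y0:y1,x0:x1].mean())
print(ticket.hand_in())
E
```

```text
sleeve 73.04627133872417
red 11.378306878306878
the job is handed in; nothing more can be done
None
```

View pics/side7.png

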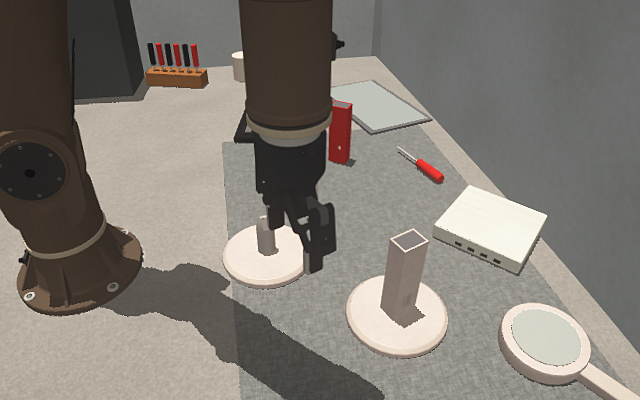

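```bash
python3 -c "
from h import *
a,b=cv2.imread('pics/top1.png').astype(int),cv2.imread('pics/top7.png').astype(int)
print(np.abs(a-b)[180:215,278:306].mean())"
```

```text
2.236734693877551
```

The post is on the stub of the right-hand lamp base, pushed fully home and released, and the job is handed in at about 14 s of the 45 s.

- **Seating:** Pushing down met a hard stop at TCP height 0.1355 m, which is the grasp height plus 18 mm. The push reached about 27 N. After release, the cap corners lay within about 1 px of the seated prediction.
- **Button:** It shows in a window in the last top view. I had no direct reading of the button joint, so that image is my only evidence that it popped out.
- **Release:** The gripper is open and withdrawn. The force on it was about 0.8 N, which is noise level.
- **Sleeve and red look-alike:** The last side-view check on the sleeve failed (pixel difference 73) because the arm was in front of it. I handed in before resolving that. The final top view matches the first at the sleeve (difference 2.2), so it has not moved. The red post showed a small side-view difference (11), as the arm covers part of that crop, and it stands in the same place.
- **Slip on the way:** I made one small alignment nudge with the signs reversed. It caused only about 6 N of sideways contact on the taper, and I corrected it before pushing down.

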